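# Sweep up spilled tablets and hang up the pusher

### The job

Take the steel pusher by its black handle and use it to sweep all four spilled tablets along the worktop, over the lip and right into the open-fronted metal tray; do not touch the tablets with the gripper or lift them off the surface. Then hang the pusher upright in the grey rest, its handle lying in the notches of both posts, and let go. Leave the specimen cup, the amber bottle and the timer where they stand.

Things in the scene. Friction and masses are not known exactly. Their poses are not given: they have to be found in the camera images.
- pusher: upright hand pusher, 0.2 kg: steel blade 100 mm wide (y), 5 thick (x), 72 high; at each end a wing, 4 thick and 26 high, runs forward to x=+33 (92 mm clear between), so pieces gather on the +x side; 5 mm high heel behind, to x=-16. Black handle on top. Origin: underside, mid-width, in the blade's mid-plane; x forward, y along the handle, z up
- pusher_handle (a point): centre of the pusher's black handle, a straight bar 168 mm long (y) of 18 x 18 mm section; 79 mm above the pusher's underside (bar underside 70, top 88 mm). It overhangs the blade by 34 mm at each end. Same axes as the pusher
- tray: open-fronted metal tray fixed to the worktop, 208 mm wide (x), 130 deep (y), walls 35 high, 4 thick at the back (-y) and sides, 200 clear inside; the whole +y side is the mouth. Floor 2.5 mm thick ends at y=+65 mm; from there a ramp lip slopes down to the worktop at y=+85. A tablet is inside when its centre is at y<56. Origin: centre of the underside; y out through the mouth, z up
- rest: grey rest fixed to the worktop: base 60 x 160 x 8 mm, two posts at y=-69 and +69 mm, 14 thick (y), 44 wide (x), 124 clear between. Top of each is a notch open along y: flat floor 100 mm high, 25 wide, cheeks flaring up to 115. The pusher hangs by its handle in both notches, either way round, blade between the posts, its origin then 30 mm above the rest's. Origin: centre of the underside, z up
- tablet_1: brown round chewable tablet, a disc 26 mm across, 14 mm high with bevelled edges, about 12 g, lying flat; origin at the centre of its underside, z up. Two lie before the left half of the tray's mouth and two before the right half: centres 20 to 57 mm to either side of its middle, 45 to 150 mm out from the floor's front edge
- tablet_2: brown round chewable tablet, a disc 26 mm across, 14 mm high with bevelled edges, about 12 g, lying flat; origin at the centre of its underside, z up. Two lie before the left half of the tray's mouth and two before the right half: centres 20 to 57 mm to either side of its middle, 45 to 150 mm out from the floor's front edge
- tablet_3: brown round chewable tablet, a disc 26 mm across, 14 mm high with bevelled edges, about 12 g, lying flat; origin at the centre of its underside, z up. Two lie before the left half of the tray's mouth and two before the right half: centres 20 to 57 mm to either side of its middle, 45 to 150 mm out from the floor's front edge
- tablet_4: brown round chewable tablet, a disc 26 mm across, 14 mm high with bevelled edges, about 12 g, lying flat; origin at the centre of its underside, z up. Two lie before the left half of the tray's mouth and two before the right half: centres 20 to 57 mm to either side of its middle, 45 to 150 mm out from the floor's front edge
- specimen_cup: bystander: closed specimen cup, 64 mm across, 74 mm high, right of the tray; origin at the centre of its underside
- amber_bottle: bystander: small brown bottle with screw cap, 52 mm across, 92 mm high, right of the tray; origin at the centre of its underside
- bench_timer: bystander: flat bench timer, 64 x 68 x 21 mm, at the left near the front edge; origin at the centre of its underside

How it is judged:
On the way, in this order (a step that is already met when the one before it is completed fails the run):
1. the pusher is taken in the gripper and carried off its place (contact force between the fingers and pusher above 1 N and distance of pusher from where it was at the start of the episode above 0.04 m), for 0.2 s.
2. all four tablets have been swept into the tray (x of tablet_1 in the frame of tray between -0.1 and 0.1 m and y of tablet_1 in the frame of tray between -0.065 and 0.056 m and z of tablet_1 in the frame of tray between -0.005 and 0.03 m and x of tablet_2 in the frame of tray between -0.1 and 0.1 m and y of tablet_2 in the frame of tray between -0.065 and 0.056 m and z of tablet_2 in the frame of tray between -0.005 and 0.03 m and x of tablet_3 in the frame of tray between -0.1 and 0.1 m and y of tablet_3 in the frame of tray between -0.065 and 0.056 m and z of tablet_3 in the frame of tray between -0.005 and 0.03 m and x of tablet_4 in the frame of tray between -0.1 and 0.1 m and y of tablet_4 in the frame of tray between -0.065 and 0.056 m and z of tablet_4 in the frame of tray between -0.005 and 0.03 m), for 0.2 s.
At the end, for the whole second after the job is handed in: All four tablets rest inside the tray, centres at least 9 mm behind its floor's front edge. The pusher hangs still in the rest: within 18 mm across and 20 mm along of its middle, raised 24 to 40 mm, upright within 0.1 rad, handle along the posts within 0.14 rad (all of step 2 and x of pusher in the frame of rest between -0.018 and 0.018 m and y of pusher in the frame of rest between -0.02 and 0.02 m and z of pusher in the frame of rest between 0.024 and 0.04 m and angle between pusher's own z axis and vertical below 0.1 rad and angle between the y axis of pusher and the y axis of rest, either way round below 0.14 rad and linear speed of each of pusher, tablet_1, tablet_2, tablet_3, tablet_4 below 0.02 m/s); the robot touches nothing.
It fails at once if the gripper touches a tablet (contact force between the fingers and tablet_1 above 0.5 N or contact force between the fingers and tablet_2 above 0.5 N or contact force between the fingers and tablet_3 above 0.5 N or contact force between the fingers and tablet_4 above 0.5 N).
It fails at once if a tablet is lifted or flung off the surface (height (world z) of any of tablet_1, tablet_2, tablet_3, tablet_4 above 0.05 m).
It fails at once if a bystander is moved by more than 30 mm or tipped (distance of any of specimen_cup, amber_bottle, bench_timer from where it was at the start of the episode above 0.03 m or angle between any of specimen_cup, amber_bottle, bench_timer's own z axis and vertical above 0.5 rad).
It also fails if it takes over 58 s, if anything falls off the work surface, if the arm or the gripper's body presses on something with over 40 N, if the wrist force passes 120 N, or if a joint passes its speed limit or range.

### The arm

A 7-joint arm with a two-finger parallel gripper is mounted at the origin on a cart in front of the work surface, level with it; the furniture and walls round the work are solid. World frame = base frame: x ahead of the robot, y to its left, z up, the work surface at z = 0. Lengths are in m, angles in rad, forces in N, time in s.
With the tool pointing down it reaches from about 0.425 to 0.875 m from the base axis. Payload 4.7 kg.
Tool frame: the origin (TCP) lies on the mounting face of the last link; the fingertips stand 182 mm ahead of it and the grasp point (between the pads) lies 164 mm ahead of it; x points along the fingers, y is the direction in which the jaws open and shut, and the axes are right-handed (so a half turn about x gives the same grasp; the last joint's range is limited). The gripper opens to 87 mm and grips with 3 to 60 N. Pads are 19 mm wide; open, the fingers measure 117 mm over their backs; the gripper's body (75 mm by 190 mm) begins 51 mm behind the grasp point.
Start: joints at [0.014, 0.321, -0.07, 1.45, 0.023, 1.371, -0.057], TCP at [0.65, -0, 0.405] pointing down, gripper open.
Joint ranges: [-2.86, 2.86], [-0.3, 2.09], [-1.38, 1.24], [0.06, 2.45], [-1.56, 4.7], [0.09, 2.05], [-2.69, 2.69]. Speed limits (rad/s): [2.57, 2.57, 3.14, 3.14, 3.14, 3.14, 3.14].

### API

Orientations are given as a rotation vector (axis times angle).
In Python, from bench import monitor, get_image, ctrl gives the robot as it stands.
- The arm moves only by the shell command python3 -m creep 'ROWS' [FORCE]. ROWS is JSON, a list of rows, each a list of 7 numbers: the shift along the tool's x, y, z in mm, then the turn, a rotation vector about the tool's x, y, z in rad, then the finger opening in mm, from 0 to 87. A call has 1 to 5 rows; each row shifts and turns the commanded pose from where the row before left it, along the tool's axes as they then stand; what a row does not reach is not made up. A row lasts 1/10 s, in which the tool goes at most 50 mm and 8.59 degrees, less where a joint would pass 70% of its speed; a pose out of reach is approached as far as the arm can. A call is refused whole if a number of a shift passes 50 or a number of a turn 0.15, either way. A call with a gripper value outside its range is refused whole. The fingers move at their own pace and stop on an object; FORCE is the grip in N (left out, the last holds). Time passes only in rows, so rows that do not move let the fingers close. It gives the time, the measured TCP pose, the force and the opening at its end, in the units of the state.
- monitor.get_state(): the state, without advancing time (a new reading comes with each control period).
- get_image(name): name is "scene" or "side" or "wrist"; returns a dict with "img" (384x512x3 uint8, red, green, blue), "mtx" (3x3 intrinsics, pixels), "D" ([k1, k2, p1, p2, k3] as OpenCV has them; the pictures are not rectified), "view" (4x4, takes a point from world to camera coordinates). Camera axes: x right, y up, looking along -z (the intrinsics and any distortion apply to the point x, -y, -z); pixel columns grow to the right and rows downward; lengths in m; the calibration is good to about 2 mm. A picture is of the moment at which its call begins. There is no depth.
- ctrl.close_job(): hands the job in, once; it reports no verdict.
The state is a dict: "time": time; "joint_positions": joint angles; "qd": joint speeds; "joint_torque": joint torques, N m; "position": TCP position; "tool_rot": TCP orientation; "ft_force": force on the tool from outside, world axes, zero at the start; "torque": the same for the moment, N m; "grip_width": opening from 0.0 (shut) to 1.0 (fully open).
Only numpy, scipy, OpenCV 4.12 (cv2) and the standard library are available. Lean on these libraries where they do the work, as an engineer would, in place of code of your own. Each camera call takes 0.05 s, during which the arm holds its last target.

## Working session

There is one attempt and no reset: what is moved stays moved. The work goes in short steps, Python scripts to look and compute and a shell command to move; the robot and the scene stay as the last step left them, time stands still between calls to the robot, and variables do not carry over. Pictures are saved under pics/ and viewed, and the job is handed in when it is done.

```bash
ls; mkdir -p pics
cat > h.py <<'E'
import numpy as np, cv2
from bench import monitor, get_image, ctrl
from scipy.spatial.transform import Rotation as R
def snap(n,fn):
    d=get_image(n); cv2.imwrite('pics/'+fn+'.png',cv2.cvtColor(d['img'],cv2.COLOR_RGB2BGR))
    np.savez('pics/'+fn+'.npz',**{k:np.array(d[k]) for k in ('img','mtx','D','view')}); return d
def load(fn): return np.load('pics/'+fn+'.npz')
def ray(d,px):
    u=cv2.undistortPoints(np.array(px,float).reshape(-1,1,2),d['mtx'],d['D']).reshape(-1,2)
    V=d['view'];Rt=V[:3,:3];c=-Rt.T@V[:3,3]
    dirs=np.c_[u[:,0],-u[:,1],-np.ones(len(u))]@Rt
    return c,dirs
def onz(d,px,z):
    c,r=ray(d,px); return c+r*((z-c[2])/r[:,2])[:,None]
def proj(d,P):
    P=np.atleast_2d(P); V=d['view']; q=P@V[:3,:3].T+V[:3,3]; q=q*[1,-1,-1]
    return cv2.projectPoints(q,np.zeros(3),np.zeros(3),d['mtx'],d['D'])[0].reshape(-1,2)
E
python3 - <<'E'
from h import *
for n in ("scene","side","wrist"):
    d=snap(n,n+'0'); V=d['view']; print(n,-V[:3,:3].T@V[:3,3], -V[2,:3])
s=monitor.get_state(); print(s); print(R.from_rotvec(s['tool_rot']).as_matrix().round(3))
E
```

```text
pics
scene [-0.13557278  1.06299141  1.34646135] [ 0.36906418 -0.58954182 -0.71849292]
side [-0.25162111 -0.39027129  1.14496906] [ 0.55581857  0.29530243 -0.7770857 ]
wrist [0.64896477 0.0647019  0.38385198] [-0.00254293 -0.24085763 -0.97055713]
{'time': 0.15, 'joint_positions': array([ 0.01408668,  0.32163775, -0.07011606,  1.45139119,  0.02258215,
        1.3708007 , -0.05688901]), 'qd': array([ 6.50253832e-04, -1.77896138e-03, -1.63948527e-03, -4.02433573e-03,
       -5.58369171e-04,  4.20124704e-04, -4.64553444e-05]), 'joint_torque': array([ 2.16972071e-04, -4.91794288e+01, -4.04079035e-01, -3.12878716e+01,
       -6.39387709e-02,  4.04033612e-02,  9.90178205e-05]), 'position': array([ 6.49845846e-01, -9.75965179e-07,  4.03924336e-01]), 'tool_rot': array([ 1.20841563,  1.21025814, -1.21023927]), 'ft_force': array([ 0.10930074, -0.02523828,  0.22772408]), 'torque': array([ 0.01532802, -0.01681198,  0.03042269]), 'grip_width': 0.9966279658233387}
[[-0.001  1.     0.   ]
 [-0.     0.    -1.   ]
 [-1.    -0.001  0.   ]]
```

View pics/scene0.png

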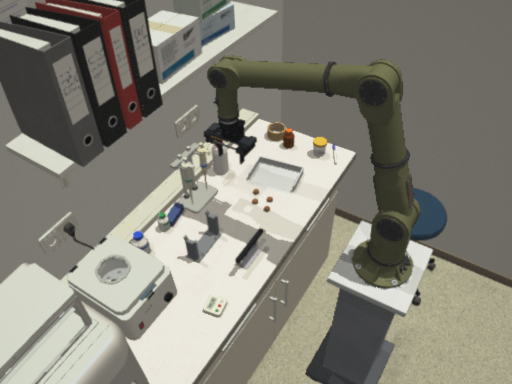

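View pics/side0.png

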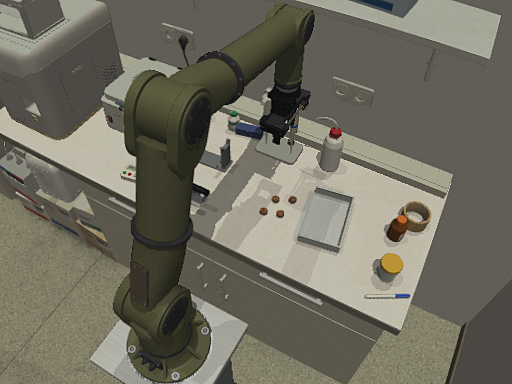

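View pics/wrist0.png

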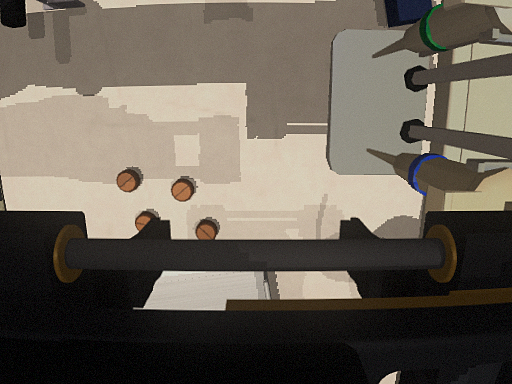

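Run:
```python
import cv2
a=cv2.imread('pics/scene0.png')
cv2.imwrite('pics/s0a.png',cv2.resize(a[150:270,165:325],None,fx=5,fy=5,interpolation=cv2.INTER_CUBIC))
a=cv2.imread('pics/side0.png')
cv2.imwrite('pics/d0a.png',cv2.resize(a[130:260,170:370],None,fx=4,fy=4,interpolation=cv2.INTER_CUBIC))
```

```text
(no output)
```

View pics/s0a.png

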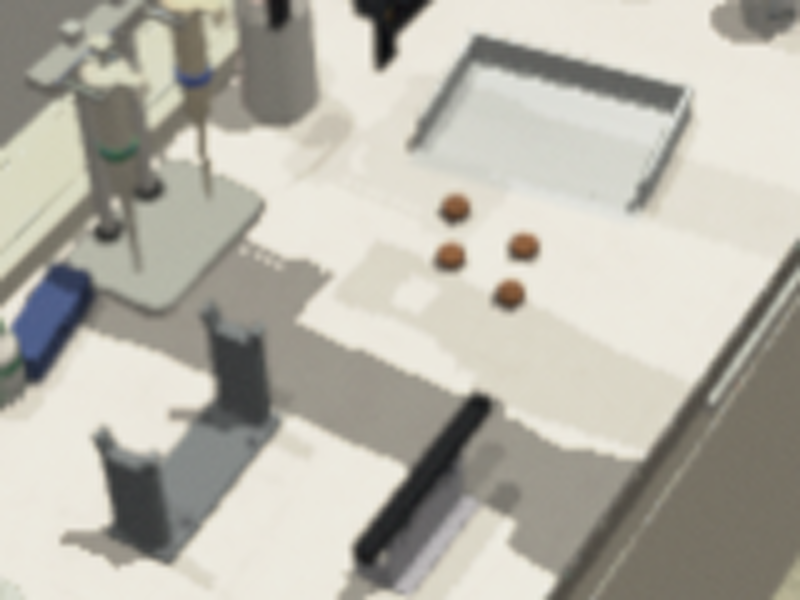

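View pics/d0a.png

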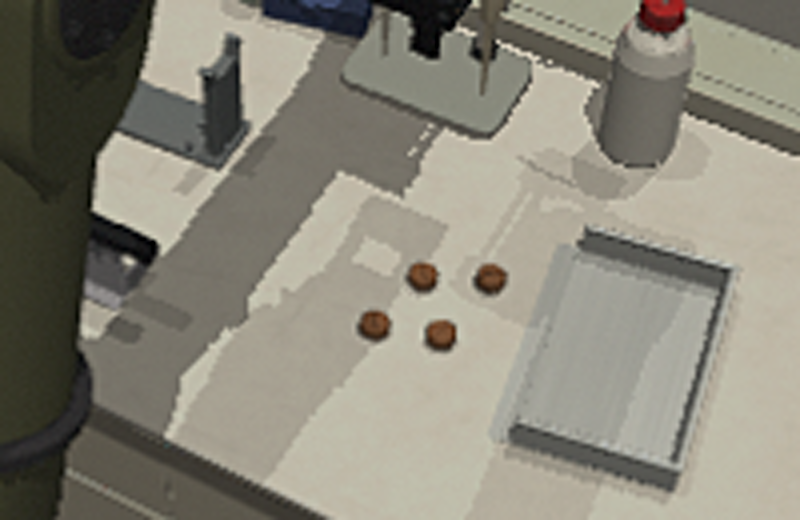

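Run:
```python
from h import *
S=load('scene0');D=load('side0');W=load('wrist0')
def s(p): return np.array(p)/5+[165,150]
def d(p): return np.array(p)/4+[170,130]
print('tray scene z35',onz(S,s([(475,38),(690,90),(412,140),(632,205)]),.035).round(3).tolist())
print('tray side z35',onz(D,d([(587,230),(733,267),(675,485),(512,428)]),.035).round(3).tolist())
print('handle scene',onz(S,s([(485,397),(365,552)]),.085).round(3).tolist())
print('handle side end',onz(D,d([(150,240)]),.085).round(3).tolist())
print('restbase scene',onz(S,s([(280,420),(170,560),(110,535)]),.006).round(3).tolist())
print('rest posttops scene',onz(S,s([(100,432),(162,460),(208,308),(265,335)]),.115).round(3).tolist())
print('rest side base',onz(D,d([(248,125),(222,165)]),.004).round(3).tolist(), onz(D,d([(234,38),(204,70)]),.115).round(3).tolist())
print('tab scene',onz(S,s([(455,207),(450,255),(523,245),(509,292)]),.009).round(4).tolist())
print('tab side',onz(D,d([(422,276),(490,278),(374,324),(440,334)]),.009).round(4).tolist())
print('tab wrist',onz(W,[(129,180),(182,189),(145,219),(207,229)],.010).round(4).tolist())
print('blade bits',onz(S,s([(475,500),(403,588)]),.0).round(3).tolist())
```

```text
tray scene z35 [[0.672, -0.245, 0.035], [0.476, -0.28, 0.035], [0.65, -0.105, 0.035], [0.452, -0.13, 0.035]]
tray side z35 [[0.655, -0.136, 0.035], [0.679, -0.257, 0.035], [0.463, -0.294, 0.035], [0.449, -0.166, 0.035]]
handle scene [[0.428, 0.145, 0.085], [0.427, 0.307, 0.085]]
handle side end [[0.437, 0.147, 0.085]]
restbase scene [[0.587, 0.188, 0.006], [0.581, 0.339, 0.006], [0.633, 0.344, 0.006]]
rest posttops scene [[0.632, 0.333, 0.115], [0.579, 0.331, 0.115], [0.636, 0.197, 0.115], [0.584, 0.197, 0.115]]
rest side base [[0.644, 0.183, 0.004], [0.592, 0.179, 0.004]] [[0.636, 0.189, 0.115], [0.592, 0.191, 0.115]]
tab scene [[0.5906, -0.0768, 0.009], [0.565, -0.027, 0.009], [0.5192, -0.0672, 0.009], [0.5022, -0.0157, 0.009]]
tab side [[0.5643, -0.0311, 0.009], [0.59, -0.0811, 0.009], [0.5015, -0.0198, 0.009], [0.5187, -0.0709, 0.009]]
tab wrist [[0.5034, -0.0159, 0.01], [0.5647, -0.0266, 0.01], [0.5185, -0.063, 0.01], [0.5918, -0.0751, 0.01]]
blade bits [[0.42, 0.174, 0.0], [0.423, 0.269, 0.0]]
```

```bash
python3 -m creep '[[0,-20,-20,0,0,0,87],[0,-32,-32,0,0,0,87],[0,-32,-32,0,0,0,87],[0,-32,-32,0,0,0,87],[0,-32,-32,0,0,0,87]]' 20; python3 -m creep '[[0,-32,-32,0,0,0,87],[0,-25,-25,0,0,0,87],[0,-10,-15,0,0,0,87],[0,0,0,0,0,0,87],[0,0,0,0,0,0,87]]'
python3 - <<'E'
from h import *
snap('wrist','wrist1'); s=monitor.get_state(); print(s['position'],s['joint_positions'].round(2)); print(R.from_rotvec(s['tool_rot']).as_matrix().round(3))
E
```

```text
time: 0.65
position: [0.5004, 0.1491, 0.4045]
tool_rot: [1.209, 1.209, -1.21]
ft_force: [0.1, 0.7, 0.0]
grip_width: 1.0
time: 1.15
position: [0.4353, 0.2195, 0.4047]
tool_rot: [1.209, 1.208, -1.209]
ft_force: [0.2, -0.5, 0.2]
grip_width: 0.999
[0.43577916 0.21880182 0.40459081] [-0.24 -0.01 -0.28  1.83 -0.    1.32 -0.52]
[[ 0.     1.    -0.002]
 [-0.001 -0.002 -1.   ]
 [-1.     0.     0.001]]
```

View pics/wrist1.png

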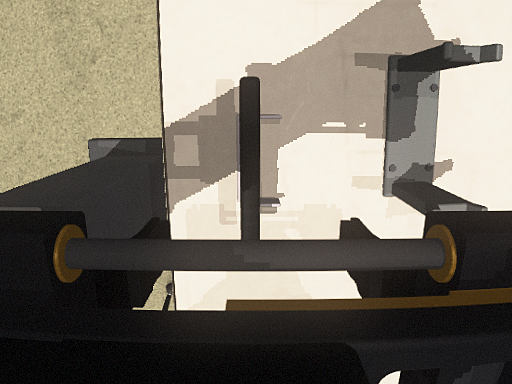

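Run:
```python
from h import *
W=load('wrist1')
a=W['img'][60:220,360:512];b=W['img'][70:245,215:300]
cv2.imwrite('pics/w1a.png',cv2.cvtColor(cv2.resize(a,None,fx=3.5,fy=3.5,interpolation=cv2.INTER_CUBIC),cv2.COLOR_RGB2BGR)[:600])
g=W['img'].astype(int).sum(2)
for r in (90,130,160,190,230): 
    row=g[r,230:275]; print(r,np.where(row<130)[0][[0,-1]]+230)
print(onz(W,[(240,78),(259,78),(240,230),(259,230)],.088).round(4))
print('base',onz(W,[(386,195),(440,195),(386,55),(440,72)],.008).round(4))
```

```text
90 [240 259]
130 [240 259]
160 [240 259]
190 [241 259]
230 [242 258]
[[0.422  0.3082 0.088 ]
 [0.4381 0.3082 0.088 ]
 [0.4207 0.1721 0.088 ]
 [0.4385 0.1721 0.088 ]]
base [[0.5885 0.1847 0.008 ]
 [0.6556 0.1846 0.008 ]
 [0.5762 0.3409 0.008 ]
 [0.6395 0.3252 0.008 ]]
```

View pics/w1a.png

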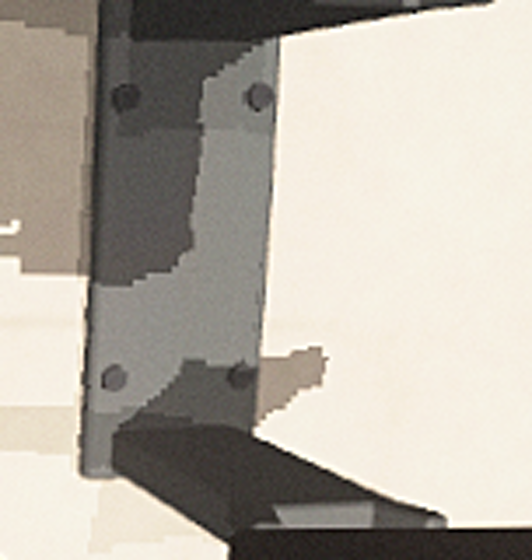

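```bash
python3 - <<'E'
from h import *
W=load('wrist1')
print(onz(W,[(388.6,60),(383.6,193),(439.4,71.4),(432,183)],.008).round(4))
print('bolts',onz(W,[(360+125/3.5,60+98/3.5),(360+258/3.5,60+97/3.5),(360+113/3.5,60+378/3.5),(360+241/3.5,60+376/3.5)],.009).round(4))
E
python3 -m creep '[[20,-2,-2,0,0,0,87],[30,-2,-2,0,0,0,87],[30,-2,-1,0,0,0,87],[20,0,0,0,0,0,87],[0,0,0,0,0,0,87]]'
```

```text
[[0.5794 0.3357 0.008 ]
 [0.5853 0.1871 0.008 ]
 [0.6387 0.3258 0.008 ]
 [0.6435 0.1992 0.008 ]]
bolts [[0.589  0.3062 0.009 ]
 [0.633  0.3079 0.009 ]
 [0.5926 0.217  0.009 ]
 [0.6367 0.218  0.009 ]]
time: 1.7
position: [0.4289, 0.2228, 0.3016]
tool_rot: [1.206, 1.21, -1.217]
ft_force: [-0.1, -1.5, 0.4]
grip_width: 0.998
```

```bash
python3 -m creep '[[20,0,0,0,0,0,87],[20,0,-1,0,0,0,87],[15,0,0,0,0,0,87],[3,0,0,0,0,0,87],[0,0,0,0,0,0,87]]'; python3 -m creep '[[0,0,0,0,0,0,10],[0,0,0,0,0,0,10],[0,0,0,0,0,0,10],[0,0,0,0,0,0,10],[0,0,0,0,0,0,10]]' 30
```

```text
time: 2.2
position: [0.4298, 0.2255, 0.2473]
tool_rot: [1.21, 1.208, -1.21]
ft_force: [-0.2, 0.0, -0.5]
grip_width: 1.004
time: 2.7
position: [0.429, 0.226, 0.247]
tool_rot: [1.209, 1.209, -1.209]
ft_force: [-0.2, 0.0, 1.1]
grip_width: 0.634
```

```bash
python3 -m creep '[[0,0,0,0,0,0,10],[0,0,0,0,0,0,10],[0,0,0,0,0,0,10],[0,0,0,0,0,0,10],[0,0,0,0,0,0,10]]' 40; python3 -m creep '[[0,0,0,0,0,0,10],[0,0,0,0,0,0,10],[0,0,0,0,0,0,10],[0,0,0,0,0,0,10],[0,0,0,0,0,0,10]]'
```

```text
time: 3.2
position: [0.429, 0.226, 0.2467]
tool_rot: [1.209, 1.209, -1.209]
ft_force: [0.8, -0.2, -1.4]
grip_width: 0.203
time: 3.7
position: [0.429, 0.226, 0.2467]
tool_rot: [1.209, 1.209, -1.209]
ft_force: [1.0, -0.0, -1.7]
grip_width: 0.201
```

```bash
python3 -m creep '[[-10,0,0,0,0,0,10],[-20,0,0,0.05,0,0,10],[-15,0,0,0.1,0,0,10],[0,0,0,0.14,0,0,10],[0,0,0,0.14,0,0,10]]'; python3 -m creep '[[0,0,0,0.14,0,0,10],[0,0,0,0.14,0,0,10],[0,0,0,0.14,0,0,10],[0,0,0,0.14,0,0,10],[0,0,0,0.14,0,0,10]]';python3 -m creep '[[0,0,0,0.14,0,0,10],[0,0,0,0.1,0,0,10],[0,0,0,0.046,0,0,10],[0,0,0,0,0,0,10],[0,0,0,0,0,0,10]]'
python3 - <<'E'
from h import *
s=monitor.get_state(); M=R.from_rotvec(s['tool_rot']).as_matrix(); print(M.round(3)); print('yaw',np.arctan2(M[1,1],M[0,1]))
def go(x,y): print((M.T@(np.array([x,y,s['position'][2]])-s['position'])*1000).round(1))
go(.484,.040); print(s['position'])
E
```

```text
time: 4.2
position: [0.4292, 0.2261, 0.2931]
tool_rot: [1.524, 0.97, -1.521]
ft_force: [-0.6, 0.4, -1.7]
grip_width: 0.202
time: 4.7
position: [0.429, 0.226, 0.2924]
tool_rot: [1.981, 0.438, -1.98]
ft_force: [0.3, -0.4, -0.8]
grip_width: 0.204
time: 5.2
position: [0.429, 0.226, 0.2922]
tool_rot: [2.141, 0.167, -2.14]
ft_force: [-0.2, 0.5, -2.4]
grip_width: 0.208
[[ 0.     0.155 -0.988]
 [ 0.    -0.988 -0.155]
 [-1.    -0.    -0.   ]]
yaw -1.414702559227302
[ -0.  192.3 -25.4]
[0.42897753 0.22604255 0.2921571 ]
```

```bash
python3 -m creep '[[0,25,-5,0,0,0,10],[0,45,-5,0,0,0,10],[0,45,-5,0,0,0,10],[0,45,-5,0,0,0,10],[0,32,-5,0,0,0,10]]'; python3 -m creep '[[10,0,0,0,0,0,10],[20,0,0,0,0,0,10],[0,0,0,0,0,0,10]]'
python3 - <<'E'
from h import *
snap('scene','scene2');snap('side','side2'); snap('wrist','wrist2')
a=cv2.imread('pics/scene2.png')
cv2.imwrite('pics/s2a.png',cv2.resize(a[130:250,205:325],None,fx=5,fy=5,interpolation=cv2.INTER_CUBIC))
a=cv2.imread('pics/side2.png')
cv2.imwrite('pics/d2a.png',cv2.resize(a[130:260,200:370],None,fx=4,fy=4,interpolation=cv2.INTER_CUBIC))
print(monitor.get_state()['position'])
E
```

```text
time: 5.7
position: [0.4836, 0.0369, 0.2921]
tool_rot: [2.142, 0.163, -2.141]
ft_force: [-0.0, 0.9, -2.0]
grip_width: 0.201
time: 6.0
position: [0.4819, 0.0403, 0.2595]
tool_rot: [2.135, 0.167, -2.146]
ft_force: [-1.0, -0.0, -2.1]
grip_width: 0.206
[0.48344431 0.04075378 0.26230836]
```

View pics/s2a.png

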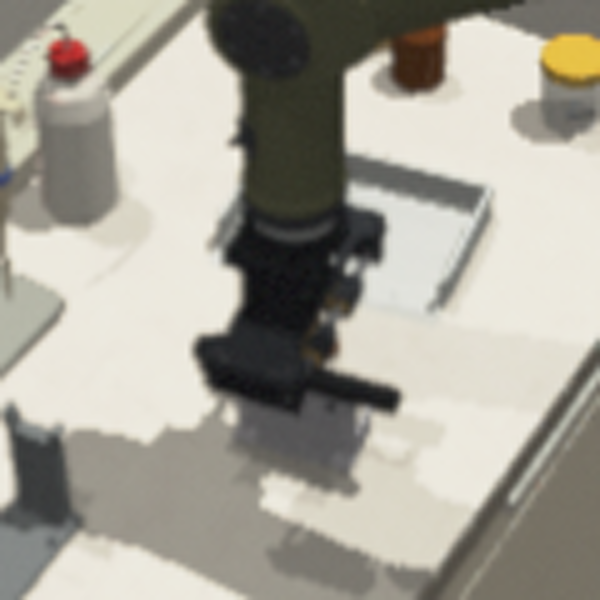

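View pics/d2a.png

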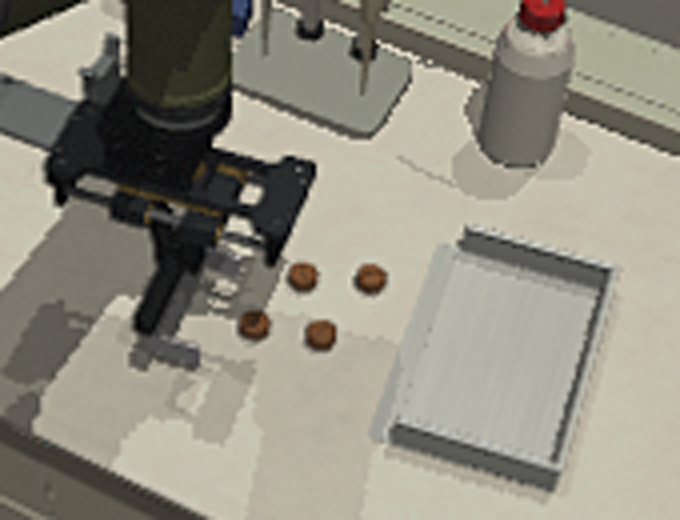

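View pics/wrist2.png

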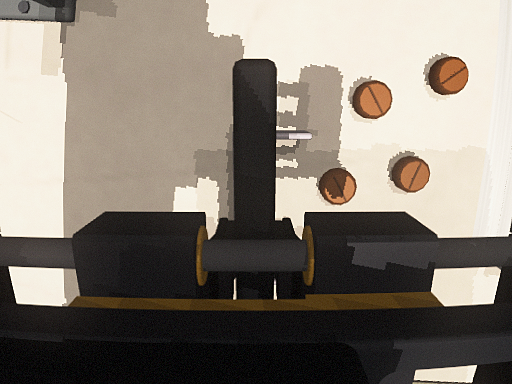

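```bash
cat >> h.py <<'E'
C=np.array([.563,-.206]); ty=.155
XH=np.array([np.cos(ty),np.sin(ty)]);YH=np.array([-np.sin(ty),np.cos(ty)])
def tr(P): P=np.atleast_2d(P)[:,:2]-C; return (np.c_[P@XH,P@YH]*1000).round(1)
E
python3 - <<'E'
from h import *
W=load('wrist2');D=load('side2');s=monitor.get_state();print(s['position'],tr(s['position']))
print('tabs',tr(onz(W,[(372,99),(448,75),(337,186),(410,174)],.012)))
zu=s['position'][2]-.2467
print('handle end',tr(onz(W,[(236,62),(273,62)],.088+zu)), 'wingtip',tr(onz(W,[(311,131),(311,139)],.026+zu)))
d=lambda p: np.array(p)/4+[200,130]
# tray inner/outer edges via side2
print('tray top',tr(onz(D,d([(468,228),(613,265),(553,488),(392,428)]),.035)))
E
```

```text
[0.48344431 0.04075378 0.26230836] [[-40.5 256.1]]
tabs [[ 29.2 177.1]
 [ 46.7 124.8]
 [-30.7 197.8]
 [-21.9 145.5]]
handle end [[ 40.7 263.1]
 [ 40.7 248.6]] wingtip [[  9.5 222.6]
 [  4.8 222.4]]
tray top [[ 104.5   54.2]
 [ 108.3  -68. ]
 [-115.8  -70.2]
 [-106.2   57.5]]
```

```bash
python3 -m creep '[[6,0,0,0,0,0,10],[6,0,0,0,0,0,10],[0,0,0,0,0,0,10]]'; python3 -m creep '[[0,8,0,0,0,0,10],[0,14,0,0,0,0,10],[0,16,0,0,0,0,10],[0,16,0,0,0,0,10],[0,16,0,0,0,0,10]]'; python3 -c "
from h import *
snap('wrist','wrist3');print(tr(monitor.get_state()['position']))"
```

```text
time: 6.45
position: [0.4829, 0.0403, 0.249]
tool_rot: [2.139, 0.166, -2.142]
ft_force: [0.2, 0.5, -2.1]
grip_width: 0.203
time: 6.95
position: [0.4943, -0.0303, 0.2501]
tool_rot: [2.142, 0.165, -2.14]
ft_force: [-0.3, -0.4, -1.3]
grip_width: 0.202
[[-41.  181.1]]
```

View pics/wrist3.png

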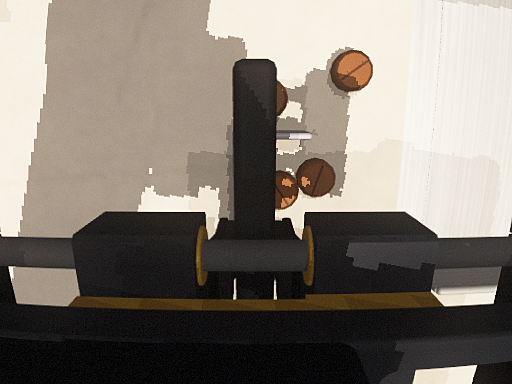

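```bash
python3 -m creep '[[0,14,0,0,0,0,10],[0,16,0,0,0,0,10],[-0.5,16,0,0,0,0,10],[-1,16,0,0,0,0,10],[-0.5,16,0,0,0,0,10]]'; python3 -m creep '[[0,16,0,0,0,0,10],[0,16,0,0,0,0,10],[0,16,0,0,0,0,10],[0,12,0,0,0,0,10],[0,6,0,0,0,0,10]]';python3 -m creep '[[0,3,0,0,0,0,10],[0,0,0,0,0,0,10]]'; python3 -c "
from h import *
snap('wrist','wrist4');snap('side','side4');print(tr(monitor.get_state()['position']))
a=cv2.imread('pics/side4.png')
cv2.imwrite('pics/d4a.png',cv2.resize(a[130:260,200:370],None,fx=4,fy=4,interpolation=cv2.INTER_CUBIC))"
```

```text
time: 7.5
position: [0.5063, -0.1068, 0.2519]
tool_rot: [2.141, 0.167, -2.14]
ft_force: [-0.8, 2.2, -0.6]
grip_width: 0.204
time: 8.0
position: [0.5163, -0.1726, 0.2518]
tool_rot: [2.141, 0.164, -2.141]
ft_force: [-0.5, -0.7, -0.2]
grip_width: 0.203
time: 8.2
position: [0.5168, -0.1742, 0.2517]
tool_rot: [2.141, 0.166, -2.141]
ft_force: [0.0, 0.7, -1.2]
grip_width: 0.203
[[-40.6  39.2]]
```

View pics/wrist4.png

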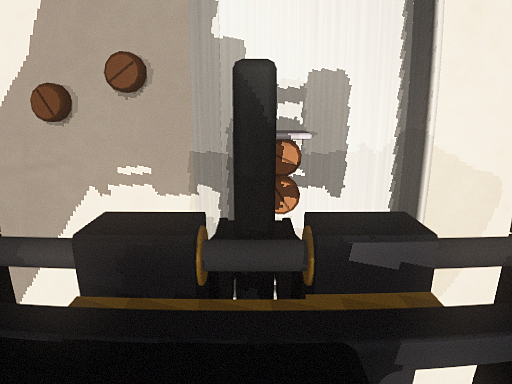

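View pics/d4a.png

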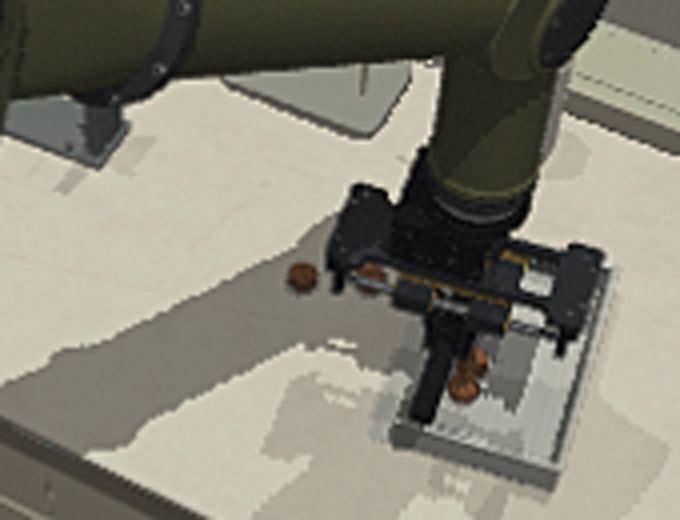

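```bash
python3 -m creep '[[0,7,0,0,0,0,10],[0,8,0,0,0,0,10],[0,0,0,0,0,0,10],[0,-6,0,0,0,0,10],[-6,-10,0,0,0,0,10]]'; python3 -m creep '[[-18,-20,0,0,0,0,10],[-18,-35,-10,0,0,0,10],[0,-42,-20,0,0,0,10],[0,-42,-20,0,0,0,10],[0,-42,-20,0,0,0,10]]'; python3 -m creep '[[0,-38,-16,0,0,0,10],[0,0,0,0,0,0,10],[0,0,0,0,0,0,10]]'; python3 -c "
from h import *
snap('wrist','wrist5');snap('side','side5');s=monitor.get_state();print(tr(s['position']),s['position'])
a=cv2.imread('pics/side5.png')
cv2.imwrite('pics/d5a.png',cv2.resize(a[130:260,200:370],None,fx=4,fy=4,interpolation=cv2.INTER_CUBIC))"
```

```text
time: 8.8
position: [0.5161, -0.173, 0.2571]
tool_rot: [2.14, 0.165, -2.144]
ft_force: [-0.1, -0.4, -1.1]
grip_width: 0.202
time: 9.3
position: [0.5577, 0.0194, 0.2948]
tool_rot: [2.142, 0.167, -2.139]
ft_force: [1.0, -1.2, -1.0]
grip_width: 0.204
time: 9.6
position: [0.5673, 0.0587, 0.294]
tool_rot: [2.138, 0.171, -2.139]
ft_force: [0.4, -0.9, -1.7]
grip_width: 0.205
[[ 44.8 257.8]] [0.567426   0.05563655 0.29389426]
```

View pics/wrist5.png

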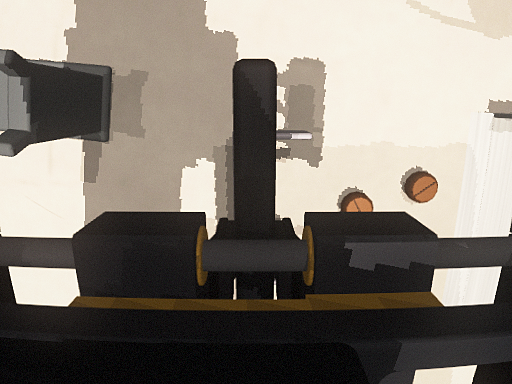

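View pics/d5a.png

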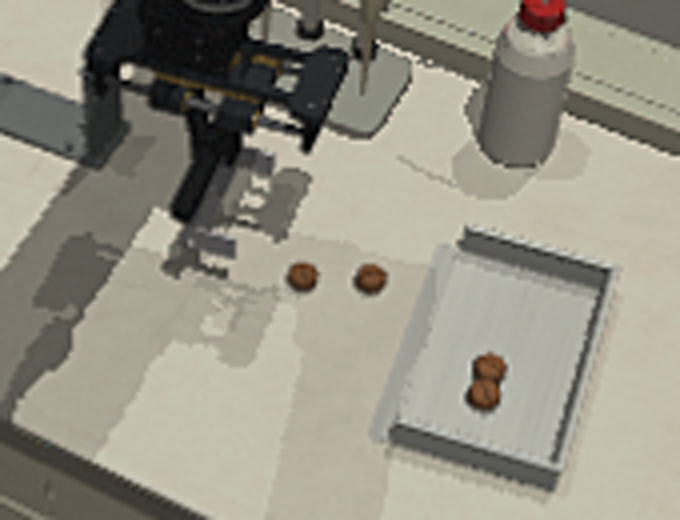

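Run:
```python
from h import *
W=load('wrist5');D=load('side5')
print('wall inner/outer',tr(onz(W,[(500,117),(500,101)],.035)),'wall base inner', tr(onz(W,[(505,118)],.0025)))
print('tabs',tr(onz(W,[(357,206),(421,187)],.012)))
zu=.2939-.2467
print('wing tip',tr(onz(W,[(312,131),(312,139)],.026+zu)))
d=lambda p: np.array(p)/4+[200,130]
print('in tray',tr(onz(D,d([(490,368),(484,395)]),.011)))
```

```text
wall inner/outer [[106.6  79.3]
 [118.2  80.9]] wall base inner [[105.6  49.6]]
tabs [[ 31.4 176.7]
 [ 47.6 124.2]]
wing tip [[ 95.8 226.8]
 [ 91.1 226.6]]
in tray [[ -9.1   2.7]
 [-35.9   0.7]]
```

```bash
python3 -m creep '[[14,0,2,0,0,0,10],[20,0,0,0,0,0,10],[9,0,0,0,0,0,10],[0,0,0,0,0,0,10]]'; python3 -m creep '[[0,8,0,0,0,0,10],[0,14,0,0,0,0,10],[0,16,0,0,0,0,10],[0,16,0,0,0,0,10],[0,16,0,0,0,0,10]]'; python3 -c "
from h import *
snap('wrist','wrist6');s=monitor.get_state();print(tr(s['position']),s['position'])"
```

```text
time: 10.1
position: [0.5647, 0.055, 0.2486]
tool_rot: [2.137, 0.164, -2.146]
ft_force: [0.1, 0.1, -1.0]
grip_width: 0.204
time: 10.6
position: [0.5771, -0.0154, 0.2517]
tool_rot: [2.143, 0.164, -2.139]
ft_force: [-0.4, 0.6, -1.7]
grip_width: 0.203
[[ 43.1 182.8]] [ 0.57736723 -0.01878721  0.25161232]
```

View pics/wrist6.png

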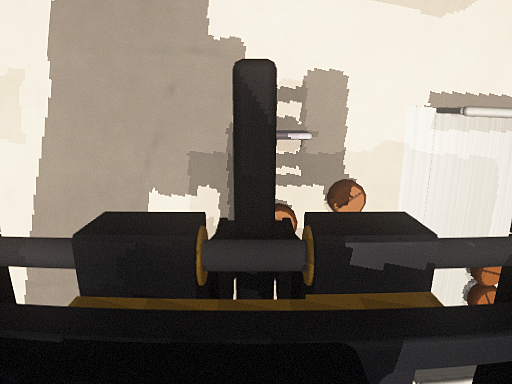

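```bash
python3 -m creep '[[0,14,0,0,0,0,10],[0,16,0,0,0,0,10],[-0.5,16,0,0,0,0,10],[-0.5,16,0,0,0,0,10],[-0.5,16,0,0,0,0,10]]'; python3 -m creep '[[0,16,0,0,0,0,10],[0,16,0,0,0,0,10],[0,12,0,0,0,0,10],[0,10,0,0,0,0,10],[0,6,0,0,0,0,10]]';python3 -m creep '[[0,3,0,0,0,0,10],[0,0,0,0,0,0,10]]'; python3 -c "
from h import *
snap('wrist','wrist7');snap('side','side7');print(tr(monitor.get_state()['position']))
a=cv2.imread('pics/side7.png')
cv2.imwrite('pics/d7a.png',cv2.resize(a[130:260,200:370],None,fx=4,fy=4,interpolation=cv2.INTER_CUBIC))"
```

```text
time: 11.15
position: [0.5889, -0.0917, 0.2523]
tool_rot: [2.141, 0.166, -2.141]
ft_force: [-0.4, 0.0, -1.1]
grip_width: 0.201
time: 11.65
position: [0.598, -0.1506, 0.2522]
tool_rot: [2.141, 0.165, -2.141]
ft_force: [0.5, -0.1, -1.9]
grip_width: 0.202
time: 11.85
position: [0.5984, -0.1525, 0.2522]
tool_rot: [2.141, 0.166, -2.141]
ft_force: [-0.6, -0.1, -2.0]
grip_width: 0.203
[[43.4 48.1]]
```

View pics/wrist7.png

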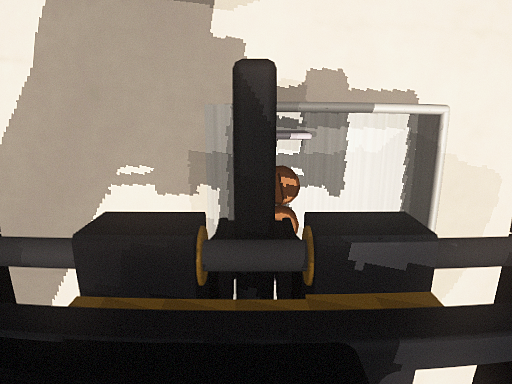

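View pics/d7a.png

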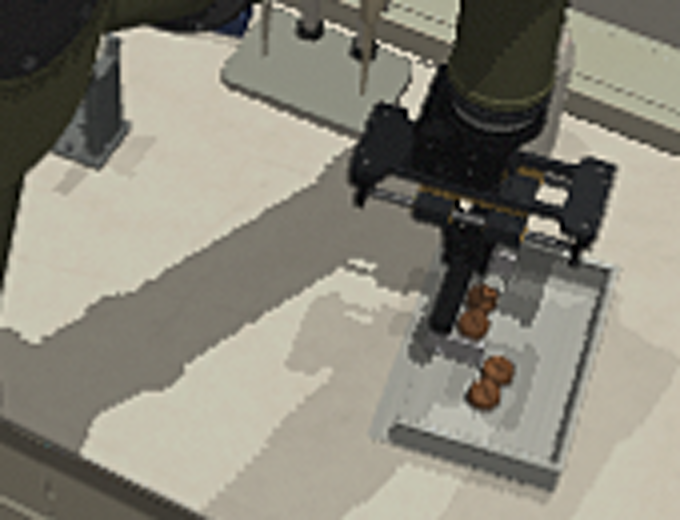

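```bash
python3 -m creep '[[0,8,0,0,0,0,10],[0,10,0,0,0,0,10],[0,0,0,0,0,0,10],[0,-6,0,0,0,0,10],[-6,-10,0,0,0,0,10]]'; python3 -m creep '[[-18,-20,0,0,0,0,10],[-30,-20,0,0,0,0,10],[-35,-25,0,0,0,0,10],[-30,-25,10,0,0,0,10],[-6,-30,20,0,0,0,10]]'
python3 - <<'E'
from h import *
s=monitor.get_state();print(s['position'],s['joint_positions'].round(2))
S=load('scene0');W=load('wrist0')
print('stand base',onz(W,[(330,30),(330,170),(430,172)],.005).round(3))
print('blue box scene near corner z0',onz(S,np.array([(35,378),(92,285)])/5+[165,150],.02).round(3))
d=snap('side','side8');a=cv2.imread('pics/side8.png')
cv2.imwrite('pics/d8a.png',cv2.resize(a[130:260,200:370],None,fx=4,fy=4,interpolation=cv2.INTER_CUBIC))
E
```

```text
time: 12.45
position: [0.5981, -0.1543, 0.2575]
tool_rot: [2.14, 0.165, -2.144]
ft_force: [-0.7, -0.2, -1.2]
grip_width: 0.205
time: 12.95
position: [0.5515, -0.0383, 0.3822]
tool_rot: [2.149, 0.167, -2.13]
ft_force: [0.6, 1.7, -1.4]
grip_width: 0.203
[ 0.55151058 -0.03826067  0.38218976] [ 0.01  0.12  0.01  1.73 -0.    1.28 -1.39]
stand base [[ 0.728  0.146  0.005]
 [ 0.734 -0.005  0.005]
 [ 0.854 -0.007  0.005]]
blue box scene near corner z0 [[0.769 0.26  0.02 ]
 [0.791 0.157 0.02 ]]
```

View pics/d8a.png

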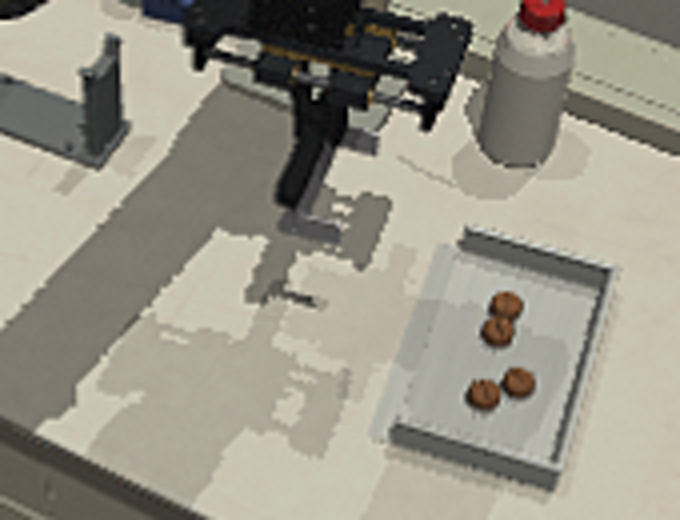

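```bash
python3 -m creep '[[0,0,0,-0.1,0,0,10],[0,0,0,-0.14,0,0,10],[0,0,0,-0.14,0,0,10],[0,0,0,-0.14,0,0,10],[0,0,0,-0.14,0,0,10]]'; python3 -m creep '[[0,0,0,-0.14,0,0,10],[0,0,0,-0.14,0,0,10],[0,0,0,-0.14,0,0,10],[0,0,0,-0.14,0,0,10],[0,0,0,-0.14,0,0,10]]'; python3 -m creep '[[0,0,0,-0.095,0,0,10],[0,2,-20,0,0,0,10],[0,2,-40,0,0,0,10],[0,2,-45,0,0,0,10],[0,2,-45,0,0,0,10]]'; python3 -m creep '[[0,0,-45,0,0,0,10],[0,0,-15,0,0,0,10],[0,0,0,0,0,0,10],[0,0,0,0,0,0,10]]'
python3 - <<'E'
from h import *
snap('wrist','wrist9');s=monitor.get_state();M=R.from_rotvec(s['tool_rot']).as_matrix(); print(s['position'],M.round(3))
E
```

```text
time: 13.5
position: [0.5501, -0.0391, 0.3775]
tool_rot: [1.736, 0.757, -1.736]
ft_force: [0.2, 0.5, -1.4]
grip_width: 0.206
time: 14.0
position: [0.5502, -0.0391, 0.3775]
tool_rot: [1.245, 1.186, -1.245]
ft_force: [0.5, 0.1, -1.8]
grip_width: 0.201
time: 14.5
position: [0.5518, 0.1121, 0.3777]
tool_rot: [1.181, 1.228, -1.18]
ft_force: [-0.7, 0.1, -1.7]
grip_width: 0.201
time: 14.9
position: [0.5501, 0.1693, 0.3772]
tool_rot: [1.179, 1.227, -1.181]
ft_force: [-0.3, 0.1, -1.9]
grip_width: 0.202
[0.55042216 0.1682171  0.37725495] [[ 0.     0.999  0.037]
 [-0.001  0.037 -0.999]
 [-1.    -0.     0.001]]
```

View pics/wrist9.png

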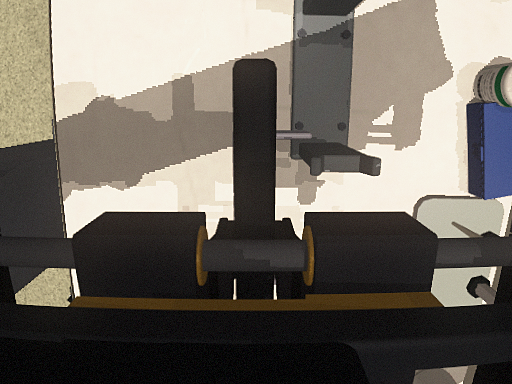

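Run:
```python
from h import *
W=load('wrist9')
a=W['img'][0:180,280:390];cv2.imwrite('pics/w9a.png',cv2.cvtColor(cv2.resize(a,None,fx=3.3,fy=3.3,interpolation=cv2.INTER_CUBIC),cv2.COLOR_RGB2BGR))
```

```text
(no output)
```

View pics/w9a.png

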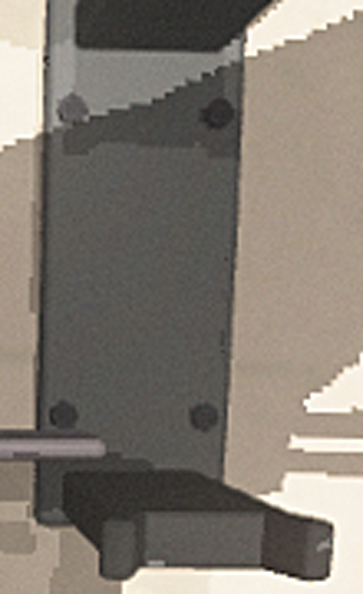

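Run:
```python
from h import *
W=load('wrist9');c=lambda p:np.array(p)/3.3+[280,0]
b=onz(W,c([(73,108),(218,113),(63,414),(204,416)]),.009);print(b.round(4),b.mean(0))
print('cheek outer',onz(W,c([(103,545),(332,545)]),.113).round(4))
print('floor edges',onz(W,c([(145,540),(265,540)]),.100).round(4))
print('inner/outer y',onz(W,c([(115,520),(115,578),(300,520),(318,578)]),.115).round(4))
s=monitor.get_state();zu=s['position'][2]-.2467
h=onz(W,[(236,61),(273,61)],.088+zu);print('handle end',h.round(4))
M=R.from_rotvec(s['tool_rot']).as_matrix();yp=-M[:,2];print('handle centre rel tool', M.T@(h.mean(0)-.084*yp-s['position']), 'wing',onz(W,c([(105,450)]),.026+zu))
```

```text
[[0.5898 0.3072 0.009 ]
 [0.6332 0.3083 0.009 ]
 [0.5924 0.2171 0.009 ]
 [0.6365 0.2186 0.009 ]] [0.61298304 0.2628082  0.009     ]
cheek outer [[0.5897 0.1938 0.113 ]
 [0.6417 0.196  0.113 ]]
floor edges [[0.6018 0.1932 0.1   ]
 [0.6303 0.1945 0.1   ]]
inner/outer y [[0.5915 0.1998 0.115 ]
 [0.5926 0.1868 0.115 ]
 [0.6329 0.2016 0.115 ]
 [0.6386 0.1887 0.115 ]]
handle end [[0.5386 0.2514 0.2186]
 [0.5531 0.2519 0.2186]]
handle centre rel tool [ 0.15857769 -0.00147646  0.00021529] wing [[0.58103969 0.21822115 0.15655495]]
```

```bash
python3 -m creep '[[0,12,-16,0,0,0,10],[0,18,-25,0,0,0,10],[0,18,-25,0,0,0,10],[0,12.6,-18,0,0,0,10],[0,6,-9,0,0,0,10]]'; python3 -m creep '[[0,0,0,0,0,0,10],[0,0,0,0,0,0,10],[0,0,0,0,0,0,10]]'
python3 - <<'E'
from h import *
snap('scene','scene10');snap('side','side10')
s=monitor.get_state();M=R.from_rotvec(s['tool_rot']).as_matrix(); print(s['position'],(M.T@(np.array([.6135,.2635,.3773])-s['position'])*1000).round(1),M[:,1].round(3))
a=cv2.imread('pics/scene10.png')
cv2.imwrite('pics/s10a.png',cv2.resize(a[160:270,165:285],None,fx=5,fy=5,interpolation=cv2.INTER_CUBIC))
E
```

```text
time: 15.45
position: [0.6143, 0.2649, 0.3768]
tool_rot: [1.181, 1.227, -1.182]
ft_force: [-0.1, 0.6, -0.7]
grip_width: 0.206
time: 15.75
position: [0.6133, 0.2634, 0.3774]
tool_rot: [1.181, 1.225, -1.182]
ft_force: [-0.4, 0.4, -1.2]
grip_width: 0.205
[0.61318936 0.26390279 0.37760976] [0.3 0.3 0.4] [0.999 0.038 0.   ]
```

View pics/s10a.png

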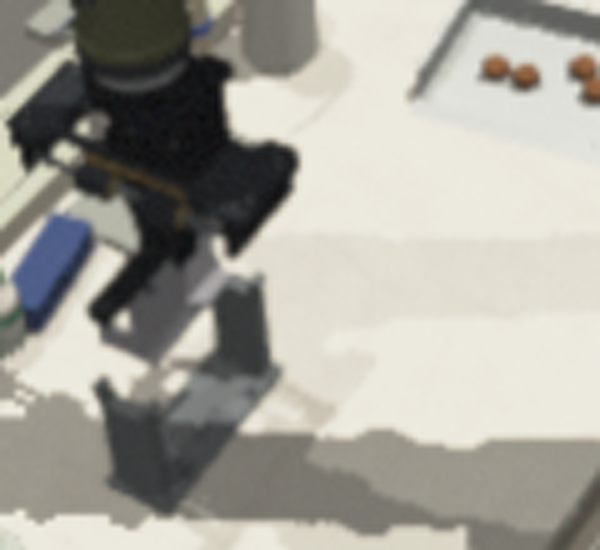

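```bash
python3 -m creep '[[12,0,0,0,0,0,10],[20,0,0,0,0,0,10],[22,0,0,0,0,0,10],[16,0,0,0,0,0,10],[10,0,0,0,0,0,10]]'; python3 -m creep '[[0,0,0,0,0,0,10],[0,0,0,0,0,0,10]]'
python3 - <<'E'
from h import *
snap('scene','scene11');snap('side','side11')
for n,c in (('scene11',(160,270,165,285)),('side11',(70,180,150,270))):
    a=cv2.imread('pics/%s.png'%n); cv2.imwrite('pics/%sa.png'%n,cv2.resize(a[c[0]:c[1],c[2]:c[3]],None,fx=5,fy=5,interpolation=cv2.INTER_CUBIC))
E
```

```text
time: 16.35
position: [0.6127, 0.2647, 0.2949]
tool_rot: [1.178, 1.228, -1.183]
ft_force: [0.3, -0.3, -0.9]
grip_width: 0.202
time: 16.55
position: [0.6135, 0.2653, 0.2977]
tool_rot: [1.181, 1.227, -1.18]
ft_force: [-0.1, 0.5, -1.3]
grip_width: 0.202
```

View pics/scene11a.png

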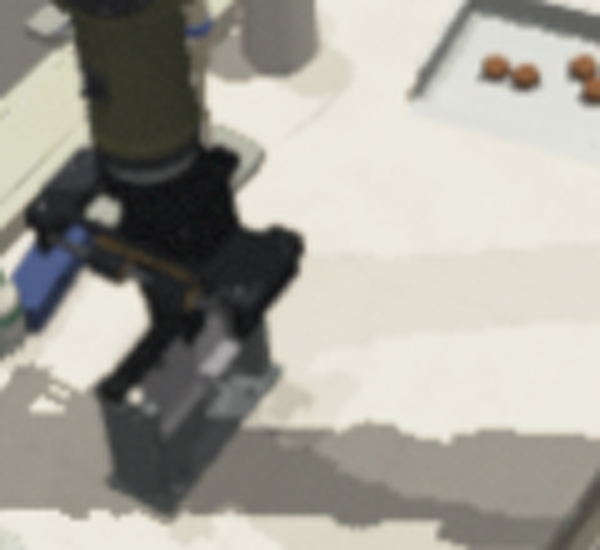

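View pics/side11a.png

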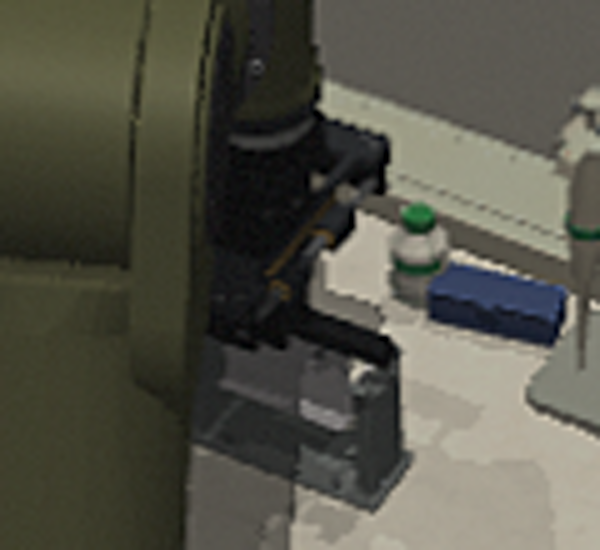

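```bash
python3 -m creep '[[5,0,1,0,0,0,10],[5,0,1,0,0,0,10],[4,0,0,0,0,0,10],[3,0,0,0,0,0,10],[0,0,0,0,0,0,10]]'; python3 -m creep '[[1,0,0,0,0,0,10],[1,0,0,0,0,0,10],[0,0,0,0,0,0,10],[0,0,0,0,0,0,10]]'
```

```text
time: 17.15
position: [0.6131, 0.2631, 0.2794]
tool_rot: [1.179, 1.228, -1.181]
ft_force: [-0.2, -0.4, -1.8]
grip_width: 0.204
time: 17.55
position: [0.6134, 0.2632, 0.2784]
tool_rot: [1.181, 1.227, -1.18]
ft_force: [0.6, -0.8, -1.2]
grip_width: 0.2
```

```bash
python3 -m creep '[[1,0,0,0,0,0,10],[0,0,0,0,0,0,10],[0,0,0,0,0,0,10]]'; python3 -m creep '[[0.6,0,0,0,0,0,10],[0,0,0,0,0,0,10],[0,0,0,0,0,0,10]]'
python3 - <<'E'
from h import *
snap('scene','scene12');snap('side','side12')
for n,c in (('scene12',(160,270,165,285)),('side12',(70,180,150,270))):
    a=cv2.imread('pics/%s.png'%n); cv2.imwrite('pics/%sa.png'%n,cv2.resize(a[c[0]:c[1],c[2]:c[3]],None,fx=5,fy=5,interpolation=cv2.INTER_CUBIC))
E
```

```text
time: 17.85
position: [0.6133, 0.2632, 0.2772]
tool_rot: [1.18, 1.227, -1.18]
ft_force: [0.8, 0.1, -0.7]
grip_width: 0.201
time: 18.15
position: [0.6134, 0.2632, 0.2767]
tool_rot: [1.18, 1.227, -1.18]
ft_force: [0.7, -0.3, -2.0]
grip_width: 0.2
```

View pics/side12a.png

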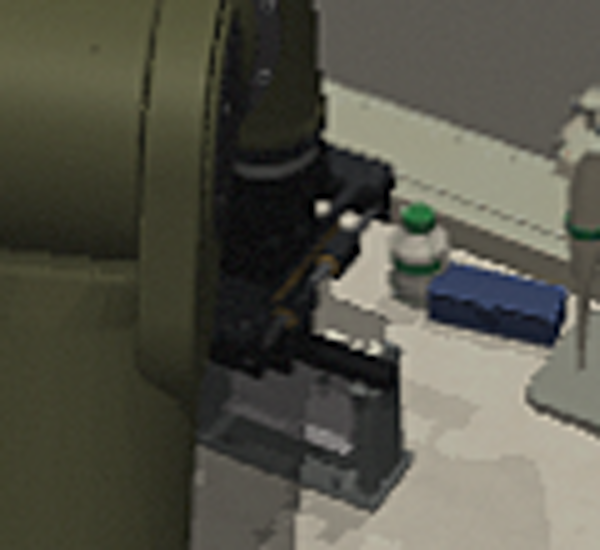

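View pics/scene12a.png

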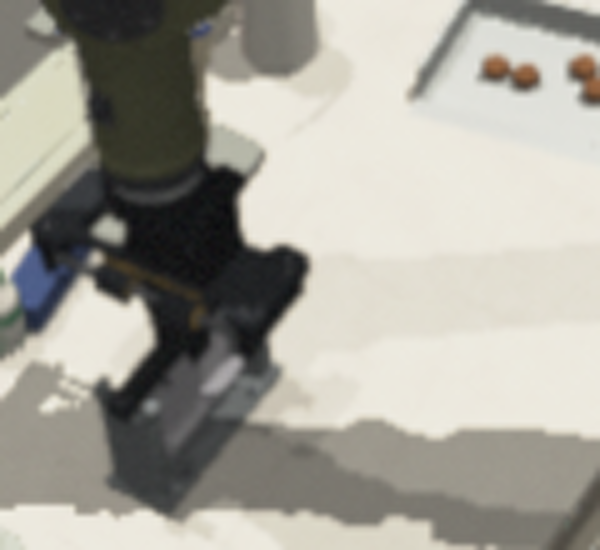

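```bash
python3 -m creep '[[0.5,0,0,0,0,0,10],[0,0,0,0,0,0,30],[0,0,0,0,0,0,40],[0,0,0,0,0,0,60],[0,0,0,0,0,0,60]]'; python3 -m creep '[[0,0,0,0,0,0,60],[0,0,0,0,0,0,60],[-10,0,0,0,0,0,60],[-20,0,0,0,0,0,60],[-30,0,0,0,0,0,60]]';python3 -m creep '[[-30,0,0,0,0,0,60],[-30,-10,20,0,0,0,60],[-20,-30,30,0,0,0,60],[0,-30,30,0,0,0,60],[0,-30,30,0,0,0,60]]';python3 -m creep '[[0,0,30,0,0,0,60],[0,0,0,0,0,0,60],[0,0,0,0,0,0,60]]'
python3 - <<'E'
from h import *
snap('scene','scene13');snap('side','side13');snap('wrist','wrist13')
a=cv2.imread('pics/scene13.png');c=(140,270,165,325); cv2.imwrite('pics/s13a.png',cv2.resize(a[c[0]:c[1],c[2]:c[3]],None,fx=4.5,fy=4.5,interpolation=cv2.INTER_CUBIC))
E
```

```text
time: 18.75
position: [0.6134, 0.2632, 0.2762]
tool_rot: [1.181, 1.227, -1.18]
ft_force: [0.5, 0.5, -0.1]
grip_width: 0.484
time: 19.25
position: [0.6128, 0.2629, 0.3356]
tool_rot: [1.178, 1.229, -1.183]
ft_force: [0.4, -0.0, 0.4]
grip_width: 0.69
time: 19.75
position: [0.5167, 0.1485, 0.418]
tool_rot: [1.182, 1.226, -1.178]
ft_force: [0.3, -0.5, 1.1]
grip_width: 0.69
time: 20.05
position: [0.5189, 0.1189, 0.4173]
tool_rot: [1.183, 1.226, -1.18]
ft_force: [0.3, 1.1, -0.3]
grip_width: 0.695
```

View pics/s13a.png

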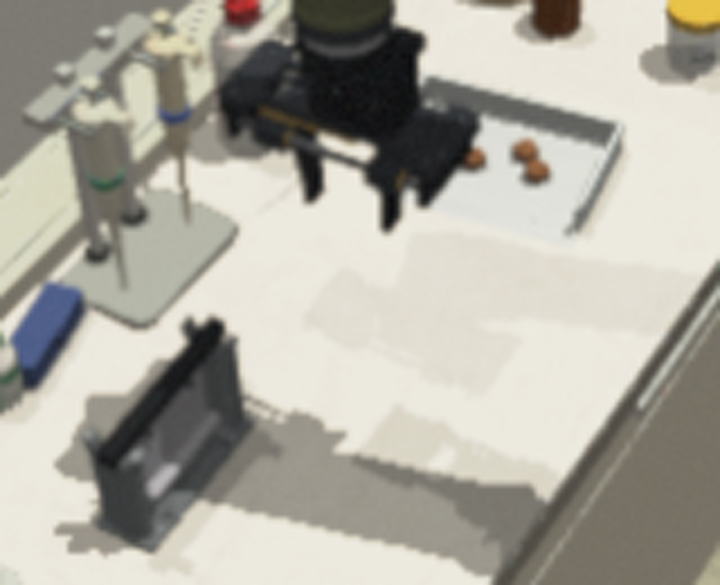

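View pics/side13.png

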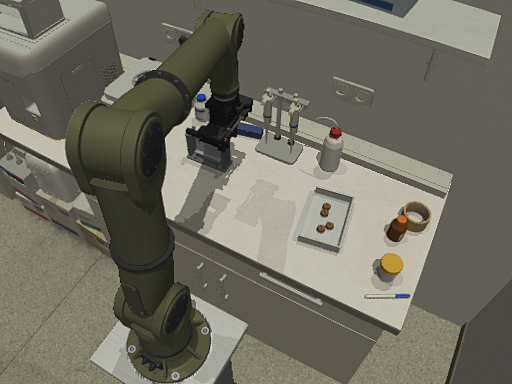

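View pics/wrist13.png

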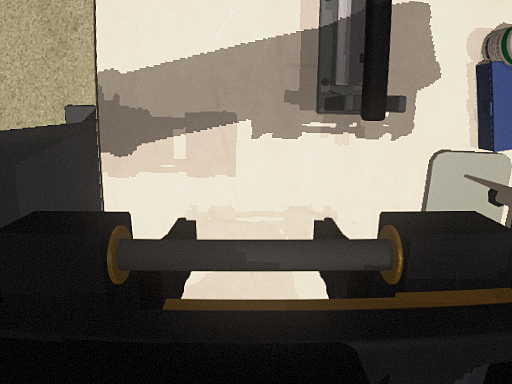

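Run:
```python
from h import *
W=load('wrist13');S=load('scene13');D=load('side13')
h=onz(W,[(363,118),(386,118),(366,10),(391,10)],.118);print(h.round(4)); m=h[:2].mean(0);m2=h[2:].mean(0)
v=(m2-m)[:2];yaw=np.arctan2(-v[0],v[1]);print('yaw',yaw,'centre',m[:2]+.084*np.array([-np.sin(yaw),np.cos(yaw)]))
print('tabs',tr(onz(D,[(326,206),(324,213),(330,226),(321,229)],.011)))
ctrl.close_job()
```

```text
[[0.6046 0.1811 0.118 ]
 [0.624  0.1822 0.118 ]
 [0.5994 0.2651 0.118 ]
 [0.6196 0.2668 0.118 ]]
yaw 0.0570812811588814 centre [0.60954786 0.26548442]
tabs [[ 56.9   8. ]
 [ 27.    7.1]
 [-15.9 -23.6]
 [-36.8   0.4]]
the job is handed in; nothing more can be done
```

The pusher is hanging in the rest and all four tablets are in the tray. I handed the job in at about 20 s of the 58 s allowed; it gave no verdict.

I gripped the pusher by its handle and swept the tablets in two passes, left pair first. I then set the handle into both notches, let go and backed off.

| Check after release | Measured | Allowed |
|---|---|---|
| Tablets, tray y | about 8, 7, −24 and 0 mm | below 56 mm |
| Pusher offset from rest centre | about 3 mm in both x and y | 18 mm across, 20 mm along |
| Handle angle to the posts | within about 0.02 rad | 0.14 rad |
| Pusher raised | about 30 mm (from tool height when set down) | 24 to 40 mm |

- **Upright:** I judged this only by eye, as the handle sits in both notches.
- **Bystanders:** the cup and bottle stand where they were in the side picture. I did not check the timer afterwards; no move went near it.
- **Disagreements:** the tray's centre came out about 2 mm different between pictures. One estimate of its right wall, taken at the picture's edge, was about 6 mm off. Both sweeps cleared the walls anyway.

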